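# Release the ratchet pawl and lower the hold-down arm onto the flange

## Task

The hold-down fixture's arm is held up by a ratchet. Press the pawl's thumb paddle all the way down so that the pawl tips over and stays free of the teeth, then push the arm down by its cross bar until its rubber foot rests firmly on the flange in the nest. Only press and push: lift nothing, do not swing the arm up or force it down against the engaged pawl, leave the pawl free and the flange in its nest, and leave the vee block, the can and the ring gauge where they stand.

Things in the scene. Friction and masses are not known exactly. Their poses are not given: they have to be found in the camera images.
- fixture: Ratchet hold-down fixture, fixed to the desk. Its axes: origin on the desk directly below the arm's hinge; x points from the hinge towards the pawl's paddle, away from the arm; y along the hinge axes; z up. Dark steel base plate 225 x 100 x 12 mm reaching from x = -148 to x = +78 mm. Grey cheek plates, together 32 mm wide in y, carry the arm hinge at x = 0, z = 75 mm and, 50 mm beyond it, the pawl pivot at x = +50, z = 111 mm; they end at z = 120 mm.
- nest (a point): Centre of the top of the round anvil in which the flange sits, at x = -110, y = 0, z = 18 mm of the fixture; three pins of 4 mm diameter round it rise 4 mm above it.
- clamp_arm (a joint): Angle of the arm above level, rad: about 0.7 to 1.05 at the start; 0 = the foot just touches the flange's top; hinge limits -0.03 and 1.25. Its stiff hinge stays where it is left; freed, it takes about 2 to 5 N on the cross bar to push it down. The arm extends towards the fixture's -x. With the pawl hooked in, it goes down at most about 0.2 rad (one tooth) and then blocks.
- clamp_hinge (a point): Point on the arm's hinge axis (axis along the fixture's y), in the arm's middle plane, 75 mm above the desk.
- cross_bar (a point): Centre of the cross bar at the arm's end: a steel bar of 12 mm diameter, 64 mm long along the fixture's y, 158 mm from the hinge axis. It is the place to push; it moves on an arc about the hinge, down and outwards, to 75 mm above the desk when the arm is level. The aluminium arm behind it is 14 mm square.
- clamp_foot (a point): Centre of the underside of the arm's round rubber foot, 22 mm across; it hangs 41 mm below the arm's centre line, 110 mm from the hinge.
- pawl (a joint): Angle of the pawl, rad: 0 to about 0.15 = hooked into the ratchet teeth; 0.6 = paddle fully down against its stop, hook free. It grows as the paddle is pressed down. A tumbler weight (steel roller 27 mm in diameter, 46 mm long, 34 mm above the pivot) makes the pawl tip to whichever side of about 0.3 it stands, so it stays free when pressed down fully. Pressing takes about 1 N until the stop.
- pawl_paddle (a point): Centre of the top face of the pawl's ribbed thumb paddle, 32 mm along the fixture's x by 36 mm along y, 6 mm thick, about 65 to 70 mm from the pawl pivot on the side away from the arm. About 137 mm above the desk when hooked in, about 96 mm when fully down, where its face slopes 0.3 rad down away from the pivot. Open space below it.
- flange: Loose turned flange, 40 mm in diameter and 16 mm high, lying in the nest, hub up; origin at the centre of its underside, z up.
- vee_block: Loose steel vee block, 45 x 40 x 36 mm, beside the fixture; origin at the centre of its underside.
- objective_can: Loose round screw can, 47 mm in diameter, 52 mm high, beside the fixture; origin at the centre of its underside.
- ring_gauge: Loose steel ring gauge, 46 mm in diameter, 16 mm high, beside the fixture; origin at the centre of its underside.
Mind the look-alikes: they are no part of the job. Leave any blue, purple or turquoise look-alike of the flange alone.

How it is judged (in metres and radians):
On the way:
1. the pawl is pressed free (0.45 rad or more) while the arm is still up (above 0.45 rad) (value of joint each of pawl, clamp_arm above 0.45 rad), for 0.1 s.
At the end, for the whole second after the job is handed in: The arm is down on the flange (joint below 0.025 rad, under 3 mm at the foot), the pawl is left free (above 0.45 rad), and the flange lies flat and still in its nest (within 6 mm of its centre, tilted less than 0.08 rad) (value of joint clamp_arm below 0.025 rad and value of joint pawl above 0.45 rad and horizontal distance between flange and nest below 0.006 m and distance between flange and nest below 0.008 m and angle between flange's own z axis and vertical below 0.08 rad and linear speed of flange below 0.02 m/s); the robot touches nothing.
It fails at once if the arm is forced below 0.45 rad while the pawl is not free (below 0.2 rad) and the ratchet teeth are skipped (value of joint clamp_arm below 0.45 rad and value of joint pawl below 0.2 rad).
It fails at once if the arm is swung up past 1.16 rad (value of joint clamp_arm above 1.16 rad).
It fails at once if the flange is lifted or carried more than 10 mm from its nest (distance between flange and nest above 0.01 m).
It fails at once if the vee block, the can or the ring gauge is moved more than 20 mm (distance of any of vee_block, objective_can, ring_gauge from where it was at the start of the episode above 0.02 m).
It also fails if it takes over 43 s, if anything falls off the work surface, if the arm or the gripper's body presses on something with over 40 N, if the wrist force passes 120 N, or if a joint passes its speed limit or range.

## Robot

A 7-joint arm with a two-finger parallel gripper is mounted at the origin on a cart in front of the work surface, level with it; the furniture and walls round the work are solid. World frame = base frame: x ahead of the robot, y to its left, z up, the work surface at z = 0. Lengths are in mm, angles in rad, forces in N, time in s.
With the tool pointing down it reaches from about 400 to 850 mm from the base axis. Payload 4.4 kg.
Tool frame: the origin (TCP) lies on the centre line of the jaws, within the pads' length; the fingertips stand 25 mm ahead of it and the grasp point (between the pads) lies 6 mm ahead of it; z points along the fingers, y is the direction in which the jaws open and shut (so a half turn about z gives the same grasp; the last joint's range is limited). The gripper opens to 94 mm and grips with 3 to 60 N. Pads are 16 mm wide; open, the fingers measure 119 mm over their backs; the gripper's body (75 mm by 177 mm) begins 78 mm behind the grasp point.
Start: joints at [-1.185, 0.628, 0.038, 1.517, -0.027, 0.996, -0.02], TCP at [283.76, 584.806, 230.478] pointing down, gripper open.
Joint ranges: [-3.06, 3.06], [-0.37, 2.12], [-1.25, 1.32], [0.18, 2.47], [-1.1, 4.24], [0.23, 1.98], [-2.94, 2.94]. Speed limits (rad/s): [2.57, 2.57, 3.14, 3.14, 3.14, 3.14, 3.14].

## Interface

Orientations are given as a unit quaternion [x, y, z, w].
In Python, from cell import bot gives the robot as it stands. The module is installed in compiled form; this text tells all that it offers.
- The arm moves only by the tool carry_out, never from a script. Its argument "targets" is a list of rows, each an object of numbers: "dx", "dy", "dz": the shift along the world's x, y, z in units of 40 mm (1.0 is 40 mm); "rx", "ry", "rz": the turn, a rotation vector about the world's x, y, z in rad; "grip": the finger opening in mm, from 0 to 94. A call has 1 to 12 rows; each row shifts and turns the commanded pose from where the row before left it; what a row does not reach is not made up. A row lasts 1/8 s, in which the tool goes at most 62.5 mm and 10.7 degrees, less where a joint would pass 70% of its speed; a pose out of reach is approached as far as the arm can. A call is refused whole if a number of a shift passes 1 or a number of a turn 0.188, either way. A call with a gripper value outside its range is refused whole. The fingers move at their own pace and stop on an object; "grip_force" is the grip in N (left out, the last holds). Time passes only in rows, so rows that do not move let the fingers close. It gives the time, the measured TCP pose, the force and the opening at its end, in the units of the state.
- bot.observe(): the state, without advancing time (a new reading comes with each control period).
- bot.snapshot(name): name is "side" or "top" or "wrist"; returns a dict with "color" (400x640x3 uint8, red, green, blue), "fovy" (degrees; the focal length in pixels is half the picture's height over the tangent of half this angle, whatever the lens; pixels are square), "cx", "cy" (the principal point, pixels), "position" and "orientation" of the camera in the world; the wrist camera has in their place "hand_eye" (4x4, takes a point from camera to tool coordinates, whose origin is the TCP and whose axes are the flange's). Camera axes: x right, y up, looking along -z (the intrinsics and any distortion apply to the point x, -y, -z); pixel columns grow to the right and rows downward; lengths in mm; the calibration is good to about 2 mm. A picture is of the moment at which its call begins: read the wrist's pose just before it. There is no depth.
- bot.job_done(): hands the job in, once; it reports no verdict.
Trained networks look in a picture, given as the dict that the camera call returned (one of the last four; its "shot" number tells which), for a name from the list of things; names that differ only in an ending like _2 or _b are one class to them, and where a whole thing is asked for, a point or a joint stands for the part that bears it (a point fixed in the world has none). Each returns a list of dicts, best first, with "p" (0 to 1); they miss things now and then, are a little off and sometimes report something else, mostly with a low value. They report only what shows in the picture. A call takes as long as a camera call. They do not tell look-alikes from the thing itself.
- bot.boxes_of(picture, name): "bbox" ([left, top, width, height] in pixels, round what is visible of it).
- bot.outline_of(picture, name): "region" (400x640 bool, what is visible of it) and "bbox" ([left, top, width, height] in pixels, round what is visible of it).
- bot.spot_point(picture, name): "centre" ([column, row] in pixels: a listed point, or the origin of a listed thing).
The state is a dict: "t": time; "joint_positions": joint angles; "qd": joint speeds; "effort": joint torques, N m; "tcp_pos": TCP position; "eef_rot": TCP orientation; "ft_force": force on the tool from outside, world axes, zero at the start; "wrist_torque": the same for the moment, N m; "gripper_width": opening from 0.0 (shut) to 1.0 (fully open).
Only numpy, scipy, OpenCV 4.12 (cv2) and the standard library are available. Lean on these libraries where they do the work, as an engineer would, in place of code of your own. Each camera call takes 0.05 s, during which the arm holds its last target.

## Working session

There is one attempt and no reset: what is moved stays moved. The work goes in short steps, Python scripts to look and compute and a tool call to move; the robot and the scene stay as the last step left them, time stands still between calls to the robot, and variables do not carry over. Pictures are saved under pics/ and viewed, and the job is handed in when it is done.

Besides the shell and the picture viewer there is one more tool, called after "Call:" as name(argument=value, ...), one argument or row to a line, values as JSON. carry_out: Moves the arm, as the interface text tells. Its arguments: {"type":"object","properties":{"targets":{"type":"array","items":{"type":"object","properties":{"dx":{"type":"number"},"dy":{"type":"number"},"dz":{"type":"number"},"rx":{"type":"number"},"ry":{"type":"number"},"rz":{"type":"number"},"grip":{"type":"number"}}}},"grip_force":{"type":"number"}},"required":["targets"]}

```bash
mkdir -p pics
cat > h.py <<'E'
import numpy as np, cv2
from scipy.spatial.transform import Rotation as R
from cell import bot
def save(p,n,crop=None,s=1):
    im=p['color'][:,:,::-1]
    if crop: im=im[crop[1]:crop[3],crop[0]:crop[2]]
    if s!=1: im=cv2.resize(im,None,fx=s,fy=s,interpolation=cv2.INTER_CUBIC)
    cv2.imwrite('pics/'+n+'.png',im)
def ray(p,uv):
    f=200/np.tan(np.radians(p['fovy'])/2)
    d=np.array([(uv[0]-p['cx'])/f,-(uv[1]-p['cy'])/f,-1])
    return np.array(p['position']),R.from_quat(p['orientation']).as_matrix()@d
def proj(p,X):
    f=200/np.tan(np.radians(p['fovy'])/2)
    c=R.from_quat(p['orientation']).as_matrix().T@(np.array(X)-p['position'])
    return p['cx']+f*c[0]/-c[2],p['cy']-f*c[1]/-c[2]
def atz(p,uv,z):
    o,d=ray(p,uv); return o+d*(z-o[2])/d[2]
def tri(l):
    A=0;b=0
    for p,uv in l:
        o,d=ray(p,uv);d=d/np.linalg.norm(d);M=np.eye(3)-np.outer(d,d);A=A+M;b=b+M@o
    return np.linalg.solve(A,b)
E
python3 - <<'E'
from h import *
print(bot.observe())
P={n:bot.snapshot(n) for n in('side','top')}
for n,p in P.items():
    save(p,n+'0'); print(n,{k:v for k,v in p.items() if k!='color'})
    for t in ['nest','clamp_hinge','cross_bar','clamp_foot','pawl_paddle','flange','vee_block','objective_can','ring_gauge']:
        print(t,[(np.round(x['centre'],1),round(x['p'],2)) for x in bot.spot_point(p,t)[:3]])
E
```

```text
{'t': 0.0, 'joint_positions': array([-1.18478264,  0.62933803,  0.03843452,  1.51837325, -0.0270087 ,
        0.99629826, -0.01998925]), 'qd': array([-0.00037932,  0.0010599 ,  0.00023682, -0.00020523,  0.00143755,
       -0.00091206, -0.00023514]), 'effort': array([-5.77469691e-04, -5.49714124e+01,  1.14349544e+00, -1.86629319e+01,
       -5.22491138e-02,  2.37179938e-02,  1.74071215e-04]), 'tcp_pos': array([283.48182288, 584.22644602, 229.55752347]), 'eef_rot': array([ 2.23984350e-01,  9.74592278e-01, -9.26924792e-04, -2.06297731e-04]), 'ft_force': array([ 0.2992406 ,  0.42799187, -0.37598948]), 'wrist_torque': array([ 0.03624117, -0.03604823,  0.00314973]), 'gripper_width': 1.0013979261387795}
side {'fovy': 48.91252090332876, 'cx': 321.715133423041, 'cy': 203.6399035155113, 'position': array([ 763.00964012, -515.16937158,  647.17033445]), 'orientation': array([0.41171028, 0.06696149, 0.14362491, 0.89743116]), 'shot': 1}
nest [(array([306.9, 254.5]), 0.58)]
clamp_hinge [(array([313.8, 195.6]), 0.97)]
cross_bar [(array([303.7, 176.9]), 0.79)]
clamp_foot [(array([303.7, 204.1]), 0.86
[... 283 characters left out ...]
{'fovy': 56.85688336962839, 'cx': 321.1658578156439, 'cy': 196.81609406211604, 'position': array([392.7039809 ,  82.73914645, 955.77958624]), 'orientation': array([ 0.05393144, -0.05874844, -0.70066139,  0.70902302]), 'shot': 2}
nest [(array([339.4, 195.3]), 0.66)]
clamp_hinge [(array([298.5, 200.6]), 0.86), (array([307.3, 161.1]), 0.31)]
cross_bar [(array([337.3, 181.9]), 0.71)]
clamp_foot [(array([340.7, 189.8]), 0.55)]
pawl_paddle [(array([247.6, 205.1]), 0.94)]
flange [(array([379.3, 219. ]), 0.6), (array([381.8, 161.6]), 0.57), (array([342., 195.]), 0.54)]
vee_block [(array([307.4, 161.4]), 0.63)]
objective_can []
ring_gauge [(array([292. , 246.9]), 0.68), (array([340.9, 195.2]), 0.43)]
```

View pics/side0.png

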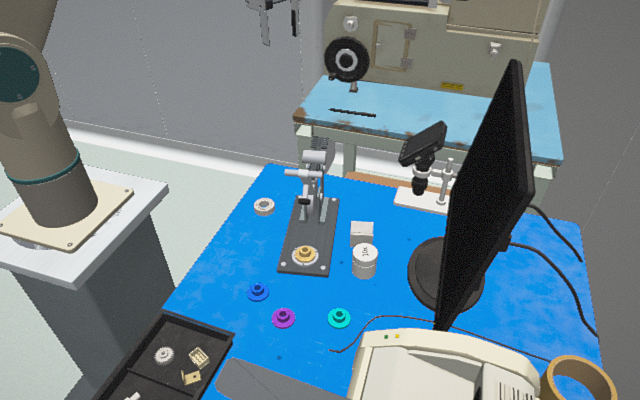

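View pics/top0.png

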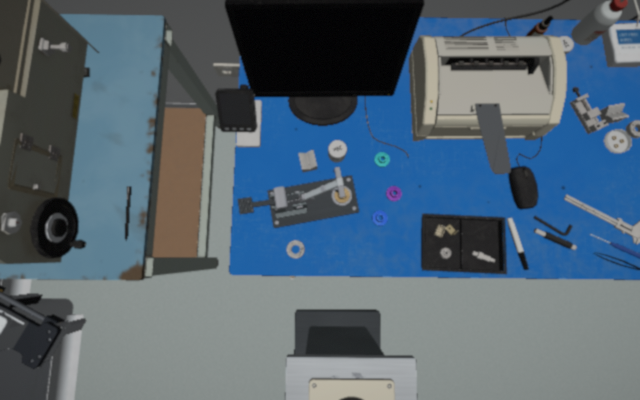

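Run:
```python
from h import *
s=bot.snapshot('side');t=bot.snapshot('top')
save(s,'s1',(230,120,390,290),4);
save(t,'t1',(225,130,415,265),4)
for n,us,ut,z in [('nest/flange',(305,253),(342,195.2),30),('hinge',(313.8,195.6),(298.5,200.6),75),('bar',(303.7,176.9),(337.3,181.9),0),('paddle',(317.8,141.2),(247.6,205.1),137),('foot',(303.7,204.1),(340.7,189.8),0)]:
    print(n,tri([(s,us),(t,ut)]).round(1),atz(s,us,z).round(),atz(t,ut,z).round())
for n in ['flange']: print([(b['bbox'],b['p']) for b in bot.boxes_of(t,n)])
```

```text
nest/flange [548.8  24.5  23.1] [552.  19.  30.] [547.  24.  30.]
hinge [527.6 133.6  74.6] [531. 135.  75.] [525. 132.  75.]
bar [546.7  44.1 192.8] [454. 280.   0.] [587.  35.   0.]
paddle [503.8 242.3 135. ] [505. 239. 137.] [504. 242. 137.]
foot [543.8  35.4 136.6] [488. 185.   0.] [566.  26.   0.]
[([373.4, 212.9, 16.0, 12.0], 0.72), ([387.2, 187.5, 14.5, 17.5], 0.69), ([336.6, 189.8, 14.8, 17.0], 0.52), ([376.9, 154.4, 12.2, 13.1], 0.5)]
```

View pics/s1.png

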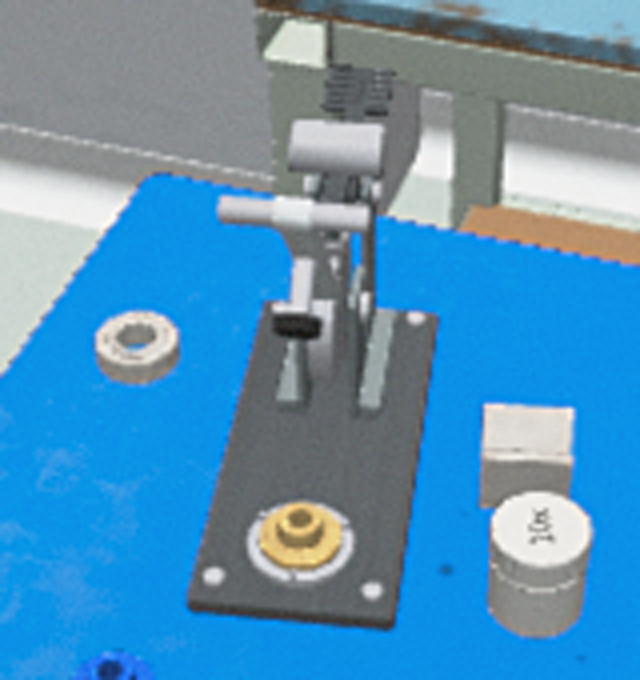

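View pics/t1.png

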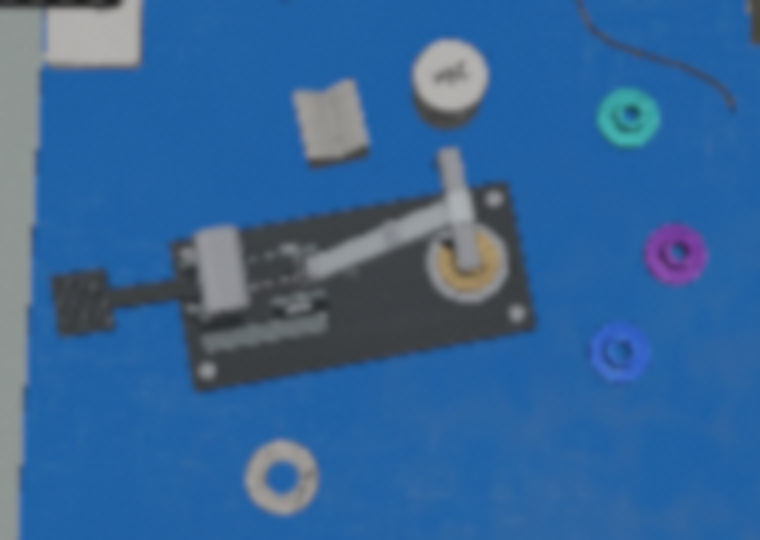

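Run:
```python
from h import *
s=bot.snapshot('side');t=bot.snapshot('top')
for n,us,ut in [('bar',(303.7,173),(339,181.7)),('wheel',(347,60),(55,228)),('benchcorner',(297,118),(148,277)),('benchR',(560,158),(166,18)),('microhead',(425,143),(237,105)),('wheelknob',(332,76),(83,243)),('monitor bot left',(440,325),(245,98)),('monitor',(515,62),(415,0)),('roller',(314.5,156.5),(280,197.5)),('pen',(355,113),(128,205))]:
    X=tri([(s,us),(t,ut)]); print(n,X.round(1),np.round(proj(s,X),0),np.round(proj(t,X),0))
X=bot.observe()['tcp_pos'];print(proj(s,X),proj(t,X))
```

```text
bar [546.4  41.6 202.3] [304. 173.] [339. 182.]
wheel [448.6 661.9 140.1] [347.  60.] [ 55. 227.]
benchcorner [343.5 507.6  17.3] [295. 119.] [147. 274.]
benchR [1036.   509.7   28.7] [559. 158.] [166.  17.]
microhead [726.7 270.3 159.1] [426. 142.] [237. 106.]
wheelknob [417.7 618.2 106.6] [331.  76.] [ 83. 242.]
monitor bot left [ 916.7  323.4 -399.5] [466. 311.] [257. 117.]
monitor [796.9 -57.7 458.1] [496.  72.] [415. -14.]
roller [520.7 169.4 146.7] [314. 157.] [280. 197.]
pen [510.2 556.9  38.9] [356. 113.] [129. 206.]
(np.float64(280.57596046074735), np.float64(30.790437008823062)) (np.float64(50.975893331366706), np.float64(311.7947066011033))
```

Call:
carry_out(
  targets=[
    {"dx": 0.55,"dy": -0.85,"rz": 0.065,"grip": 0},
    {"dx": 0.55,"dy": -0.85,"rz": 0.065,"grip": 0},
    {"dx": 0.55,"dy": -0.85,"rz": 0.065,"grip": 0},
    {"dx": 0.55,"dy": -0.85,"rz": 0.065,"grip": 0},
    {"dx": 0.55,"dy": -0.85,"rz": 0.065,"grip": 0},
    {"dx": 0.55,"dy": -0.85,"rz": 0.065,"grip": 0},
    {"dx": 0.55,"dy": -0.85,"rz": 0.065,"grip": 0},
    {"dx": 0.55,"dy": -0.85,"rz": 0.065,"grip": 0},
    {"dx": 0.55,"dy": -0.85,"rz": 0.065,"grip": 0},
    {"dx": 0.55,"dy": -0.85,"rz": 0.065,"grip": 0},
    {"grip": 0},
    {"grip": 0},
  ],
)

```text
validation failed for argument at $.ta...
```

Run:
```python
from h import *
o=bot.observe();s=bot.snapshot('side');t=bot.snapshot('top')
print(o['t'],o['tcp_pos'],R.from_quat(o['eef_rot']).as_matrix().round(2),o['joint_positions'].round(2),o['gripper_width'])
save(s,'s2',(230,50,430,200),4);save(t,'t2',(200,130,400,280),4)
for p in(s,t): print([(x['centre'],x['p']) for x in bot.spot_point(p,'pawl_paddle')], proj(p,o['tcp_pos']+[0,0,-25]))
```

```text
1.25 [283.75340013 584.81946741 230.48983816] [[-0.9   0.44 -0.  ]
 [ 0.44  0.9   0.  ]
 [ 0.    0.   -1.  ]] [-1.18  0.63  0.04  1.52 -0.03  1.   -0.02] 1.0021414519825278
[([318.9, 142.2], 0.78)] (np.float64(281.15532048341294), np.float64(40.13161089251341))
[([243.9, 201.8], 0.83)] (np.float64(60.1326087994039), np.float64(309.8916584916627))
```

View pics/s2.png

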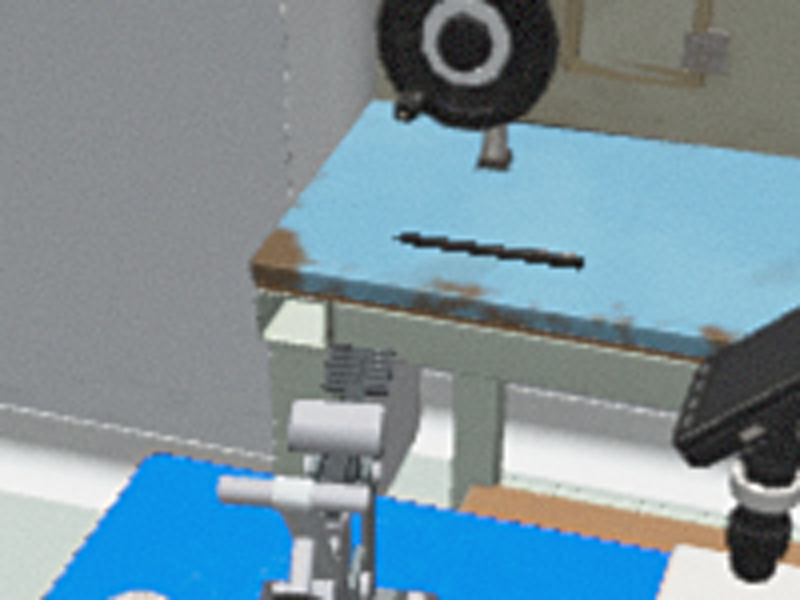

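View pics/t2.png

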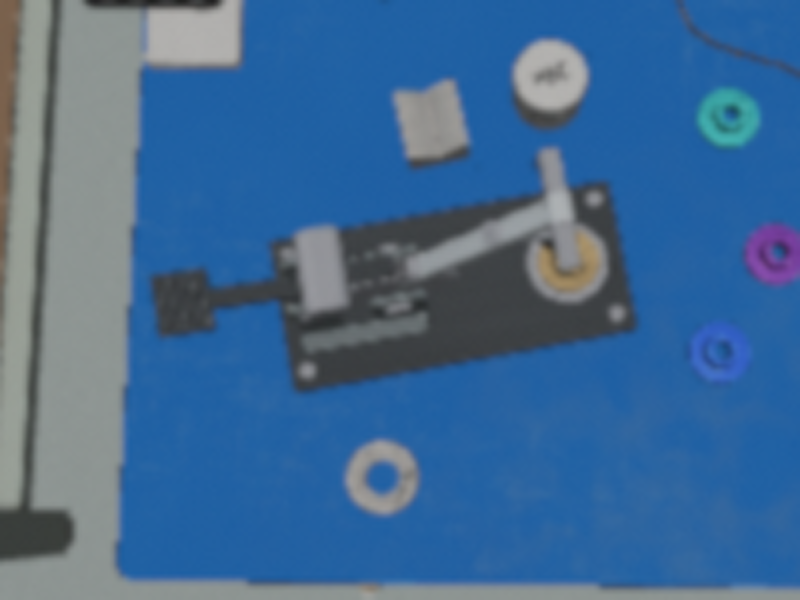

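Call:
carry_out(
  targets=[
    {"dx": 0.55,"dy": -0.85,"dz": 0.0,"rx": 0.0,"ry": 0.0,"rz": 0.065,"grip": 0.0},
    {"dx": 0.55,"dy": -0.85,"dz": 0.0,"rx": 0.0,"ry": 0.0,"rz": 0.065,"grip": 0.0},
  ],
)

```text
t: 1.7
tcp_pos: [328.0, 516.3, 230.3]
eef_rot: [0.158, 0.987, 0.0, 0.0]
ft_force: [0.1, 0.6, -0.9]
gripper_width: 0.826
```

Call:
carry_out(
  targets=[
    {"dx": 0.55,"dy": -0.85,"dz": 0.0,"rx": 0.0,"ry": 0.0,"rz": 0.065,"grip": 0.0},
    {"dx": 0.55,"dy": -0.85,"dz": 0.0,"rx": 0.0,"ry": 0.0,"rz": 0.065,"grip": 0.0},
    {"dx": 0.55,"dy": -0.85,"dz": 0.0,"rx": 0.0,"ry": 0.0,"rz": 0.065,"grip": 0.0},
    {"dx": 0.55,"dy": -0.85,"dz": 0.0,"rx": 0.0,"ry": 0.0,"rz": 0.065,"grip": 0.0},
    {"dx": 0.55,"dy": -0.85,"dz": 0.0,"rx": 0.0,"ry": 0.0,"rz": 0.065,"grip": 0.0},
    {"dx": 0.55,"dy": -0.85,"dz": 0.0,"rx": 0.0,"ry": 0.0,"rz": 0.065,"grip": 0.0},
    {"dx": 0.55,"dy": -0.85,"dz": 0.0,"rx": 0.0,"ry": 0.0,"rz": 0.065,"grip": 0.0},
    {"dx": 0.55,"dy": -0.85,"dz": 0.0,"rx": 0.0,"ry": 0.0,"rz": 0.065,"grip": 0.0},
  ],
)

```text
t: 2.7
tcp_pos: [504.5, 243.7, 230.7]
eef_rot: [-0.1, 0.995, 0.0, 0.0]
ft_force: [0.9, 0.6, 0.5]
gripper_width: 0.007
```

Run:
```python
from h import *
o=bot.observe();s=bot.snapshot('side');t=bot.snapshot('top')
print(o['t'],o['tcp_pos'],R.from_quat(o['eef_rot']).as_matrix().round(2),o['joint_positions'].round(2),o['gripper_width'])
save(s,'s3',(230,50,430,200),4);save(t,'t3',(200,130,400,280),4)
print('paddle',tri([(s,(320,142.5)),(t,(245.8,205.5))]),atz(t,(245.8,205.5),137),atz(s,(320,142.5),137))
for p in(s,t): print(proj(p,o['tcp_pos']+[0,0,-25]))
```

```text
2.7 [504.53498844 243.65045753 230.66042634] [[-0.98 -0.2   0.  ]
 [-0.2   0.98  0.  ]
 [-0.    0.   -1.  ]] [-0.41  0.5  -0.13  1.77  0.08  0.88  1.19] 0.00674051988173737
paddle [505.15080589 248.37908918 127.85001371] [502.7321271  245.93212383 137.        ] [510.69631076 235.87402021 137.        ]
(np.float64(318.18458361703426), np.float64(111.3874541133528))
(np.float64(240.4663883516038), np.float64(200.10070612471017))
```

View pics/s3.png

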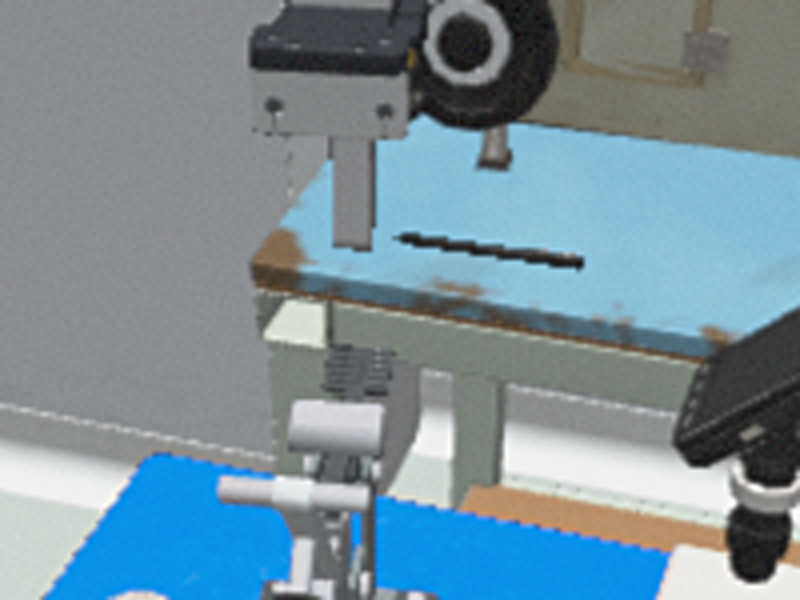

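View pics/t3.png

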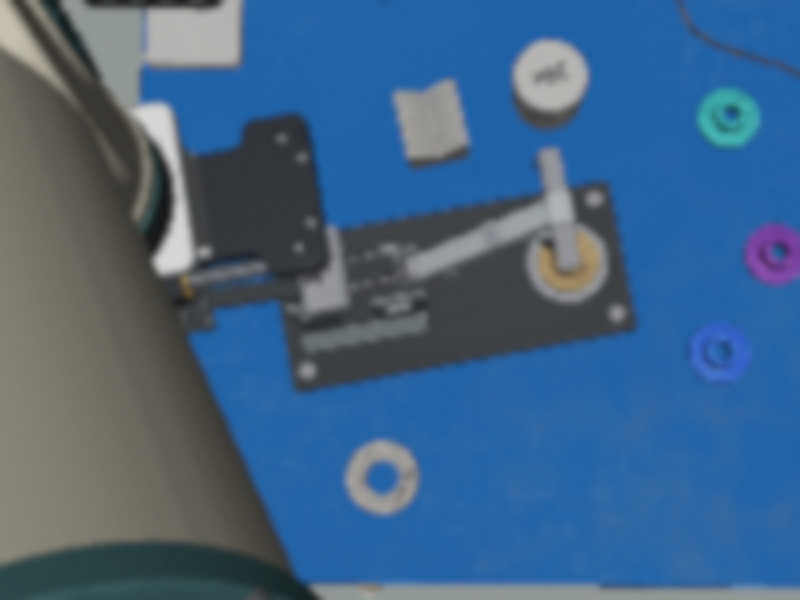

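Call:
carry_out(
  targets=[
    {"dx": 0.05,"dy": 0.0,"dz": -0.75,"rx": 0.0,"ry": 0.0,"rz": 0.0,"grip": 0.0},
    {"dx": 0.0,"dy": 0.0,"dz": -0.75,"rx": 0.0,"ry": 0.0,"rz": 0.0,"grip": 0.0},
    {"dx": 0.0,"dy": 0.0,"dz": -0.3,"rx": 0.0,"ry": 0.0,"rz": 0.0,"grip": 0.0},
    {"dx": 0.0,"dy": 0.0,"dz": -0.2,"rx": 0.0,"ry": 0.0,"rz": 0.0,"grip": 0.0},
  ],
)

```text
t: 3.3
tcp_pos: [505.7, 245.4, 150.4]
eef_rot: [-0.099, 0.995, 0.0, 0.0]
ft_force: [-0.5, 0.7, 0.7]
gripper_width: 0.006
```

Run:
```python
from h import *
o=bot.observe();s=bot.snapshot('side')
print(o['t'],o['tcp_pos'],o['ft_force'])
save(s,'s4',(260,80,400,185),5)
```

```text
3.3 [505.67250501 245.41803981 150.35272904] [-0.52139378  0.72704134  0.74582619]
```

View pics/s4.png

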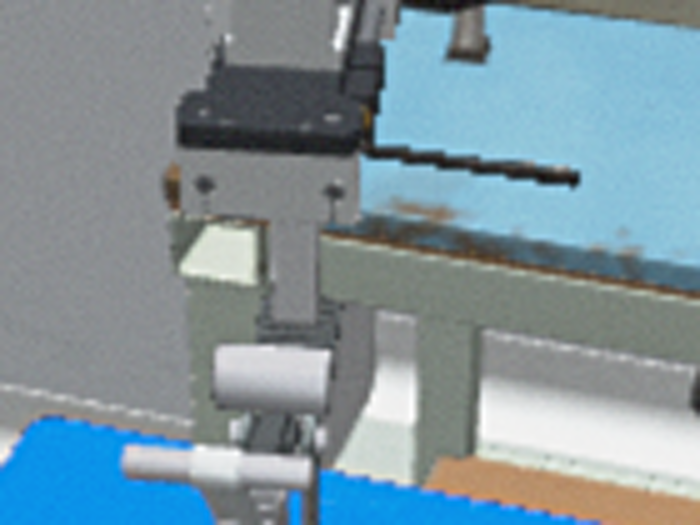

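The fingertip (crop 293,325) stands on the paddle, centred across it, and the paddle is beginning to go down.

Call:
carry_out(
  targets=[
    {"dx": 0.0,"dy": 0.0,"dz": -0.2,"rx": 0.0,"ry": 0.0,"rz": 0.0,"grip": 0.0},
    {"dx": 0.0,"dy": 0.0,"dz": -0.2,"rx": 0.0,"ry": 0.0,"rz": 0.0,"grip": 0.0},
    {"dx": 0.0,"dy": 0.0,"dz": -0.15,"rx": 0.0,"ry": 0.0,"rz": 0.0,"grip": 0.0},
  ],
)

```text
t: 3.72
tcp_pos: [505.8, 244.7, 128.2]
eef_rot: [-0.099, 0.995, -0.0, 0.0]
ft_force: [-0.9, 0.3, -0.2]
gripper_width: 0.007
```

Call:
carry_out(
  targets=[
    {"dx": 0.0,"dy": 0.0,"dz": -0.08,"rx": 0.0,"ry": 0.0,"rz": 0.0,"grip": 0.0},
  ],
)

```text
t: 3.85
tcp_pos: [505.7, 244.7, 124.9]
eef_rot: [-0.099, 0.995, -0.0, -0.0]
ft_force: [0.4, -0.7, 0.6]
gripper_width: 0.006
```

Call:
carry_out(
  targets=[
    {"dx": 0.0,"dy": 0.0,"dz": -0.05,"rx": 0.0,"ry": 0.0,"rz": 0.0,"grip": 0.0},
    {"dx": 0.0,"dy": 0.0,"dz": -0.05,"rx": 0.0,"ry": 0.0,"rz": 0.0,"grip": 0.0},
  ],
)

```text
t: 4.1
tcp_pos: [506.0, 244.8, 122.1]
eef_rot: [-0.099, 0.995, -0.0, 0.0]
ft_force: [-3.4, -2.2, 16.3]
gripper_width: 0.009
```

Run:
```python
from h import *
o=bot.observe();s=bot.snapshot('side')
print(o['t'],o['tcp_pos'],o['ft_force'])
save(s,'s5',(260,80,400,185),5)
```

```text
4.1 [505.96846617 244.81012628 122.09810074] [-3.4154191  -2.2111181  16.29345912]
```

View pics/s5.png

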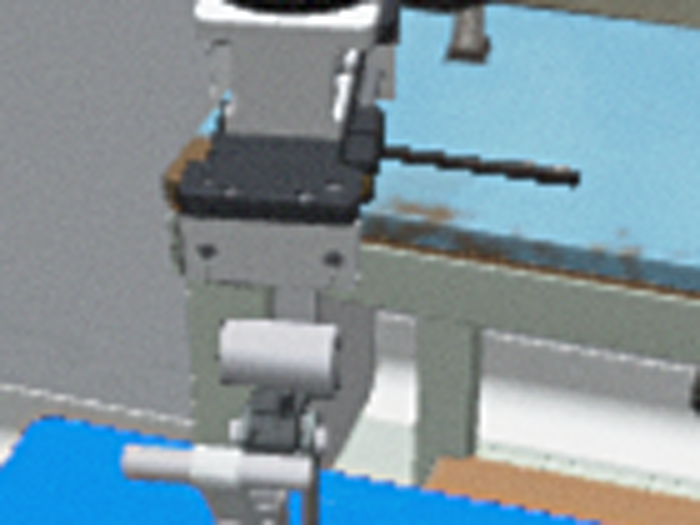

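Call:
carry_out(
  targets=[
    {"dx": 0.0,"dy": 0.0,"dz": 0.2,"rx": 0.0,"ry": 0.0,"rz": 0.0,"grip": 0.0},
    {"dx": 0.0,"dy": 0.0,"dz": 1.0,"rx": 0.0,"ry": 0.0,"rz": 0.0,"grip": 0.0},
    {"dx": 0.0,"dy": 0.0,"dz": 1.0,"rx": 0.0,"ry": 0.0,"rz": 0.0,"grip": 0.0},
    {"dx": 0.0,"dy": 0.0,"dz": 1.0,"rx": 0.0,"ry": 0.0,"rz": 0.0,"grip": 0.0},
    {"dx": 0.0,"dy": 0.0,"dz": 0.5,"rx": 0.0,"ry": 0.0,"rz": 0.0,"grip": 0.0},
  ],
)

```text
t: 4.78
tcp_pos: [506.6, 245.3, 272.0]
eef_rot: [-0.099, 0.995, 0.001, 0.002]
ft_force: [0.4, 0.6, -1.7]
gripper_width: 0.006
```

Run:
```python
from h import *
o=bot.observe();s=bot.snapshot('side')
print(o['t'],o['tcp_pos'],o['ft_force'])
save(s,'s6',(260,80,400,185),5)
print(s['shot'],[(x['centre'],x['p']) for x in bot.spot_point(s,'pawl_paddle')])
print(proj(s,[505,244,137]),proj(s,[504,246,96]))
```

```text
4.775 [506.62032308 245.26492986 272.0357579 ] [ 0.44427353  0.61934293 -1.66568992]
13 [([320.2, 154.1], 0.96), ([361.5, 270.1], 0.48), ([307.5, 253.9], 0.26)]
(np.float64(318.67251766068335), np.float64(140.07426087001338)) (np.float64(318.65050127463815), np.float64(155.39141009547615))
```

View pics/s6.png

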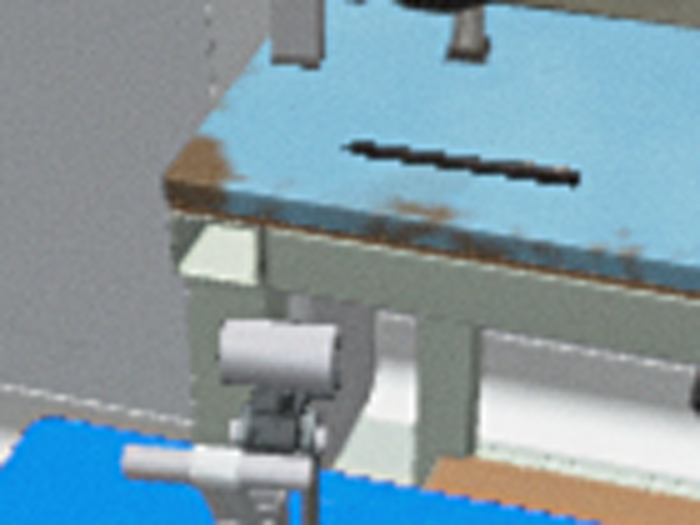

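Call:
carry_out(
  targets=[
    {"dx": 0.2,"dy": -1.0,"dz": 0.0,"rx": 0.0,"ry": 0.0,"rz": 0.0,"grip": 0.0},
    {"dx": 0.2,"dy": -1.0,"dz": 0.0,"rx": 0.0,"ry": 0.0,"rz": 0.0,"grip": 0.0},
    {"dx": 0.2,"dy": -1.0,"dz": 0.0,"rx": 0.0,"ry": 0.0,"rz": 0.0,"grip": 0.0},
    {"dx": 0.2,"dy": -1.0,"dz": 0.0,"rx": 0.0,"ry": 0.0,"rz": 0.0,"grip": 0.0},
    {"dx": 0.2,"dy": -1.0,"dz": 0.0,"rx": 0.0,"ry": 0.0,"rz": 0.0,"grip": 0.0},
    {"dx": 0.0,"dy": -0.1,"dz": -0.4,"rx": 0.0,"ry": 0.0,"rz": 0.0,"grip": 0.0},
    {"dx": 0.0,"dy": 0.0,"dz": -0.2,"rx": 0.0,"ry": 0.0,"rz": 0.0,"grip": 0.0},
  ],
)

```text
t: 5.75
tcp_pos: [544.8, 40.0, 243.6]
eef_rot: [-0.098, 0.995, -0.0, -0.001]
ft_force: [-0.7, 0.6, -0.5]
gripper_width: 0.006
```

Run:
```python
from h import *
o=bot.observe();s=bot.snapshot('side');t=bot.snapshot('top')
print(o['t'],o['tcp_pos'],o['ft_force'])
save(s,'s7',(240,100,380,205),5);save(t,'t7',(260,130,400,235),5)
for p in(s,t):
  print(proj(p,o['tcp_pos']-[0,0,25]))
```

```text
5.75 [544.8041731   40.03523735 243.60281736] [-0.69615336  0.55829068 -0.48721557]
(np.float64(302.05435986332003), np.float64(165.52826375423388))
(np.float64(340.1783769421101), np.float64(180.82111743500258))
```

View pics/s7.png

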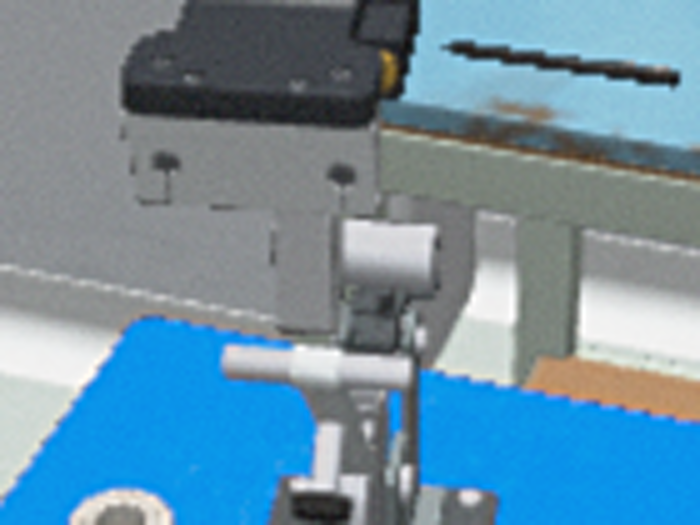

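View pics/t7.png

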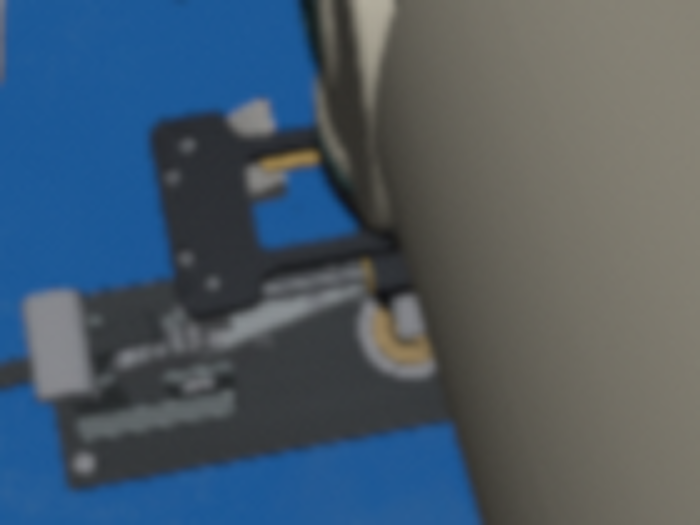

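Call:
carry_out(
  targets=[
    {"dx": 0.05,"dy": 0.0,"dz": -0.2,"rx": 0.0,"ry": 0.0,"rz": 0.0,"grip": 0.0},
    {"dx": 0.0,"dy": 0.0,"dz": -0.05,"rx": 0.0,"ry": 0.0,"rz": 0.0,"grip": 0.0},
    {"dx": 0.035,"dy": -0.18,"dz": -0.15,"rx": 0.0,"ry": 0.0,"rz": 0.0,"grip": 0.0},
    {"dx": 0.035,"dy": -0.18,"dz": -0.15,"rx": 0.0,"ry": 0.0,"rz": 0.0,"grip": 0.0},
  ],
)

```text
t: 6.35
tcp_pos: [551.1, 26.7, 223.4]
eef_rot: [-0.099, 0.995, 0.0, 0.001]
ft_force: [-0.6, 2.2, 2.8]
gripper_width: 0.003
```

Run:
```python
from h import *
o=bot.observe();s=bot.snapshot('side')
print(o['t'],o['tcp_pos'],o['ft_force'])
save(s,'s8',(240,100,380,205),5)
```

```text
6.35 [551.07244462  26.70998937 223.4122897 ] [-0.58036275  2.22907007  2.77073207]
```

View pics/s8.png

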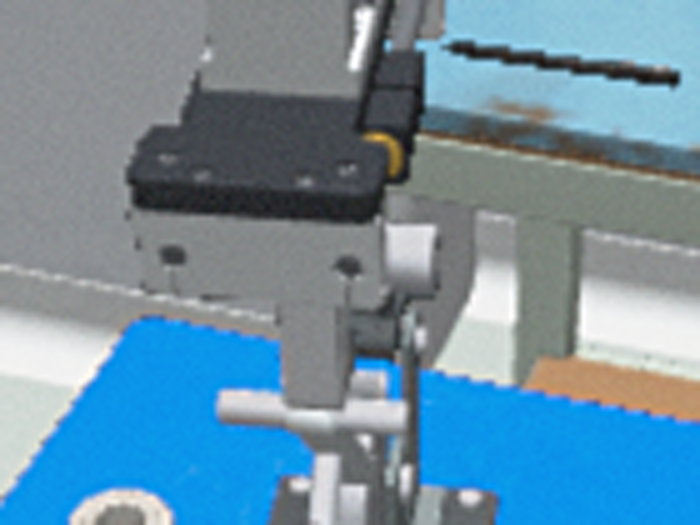

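The fingertip (crop 315,400) sits on the bar and the bar is going down with about 3 N; continuing along the arc.

Call:
carry_out(
  targets=[
    {"dx": 0.065,"dy": -0.32,"dz": -0.34,"rx": 0.0,"ry": 0.0,"rz": 0.0,"grip": 0.0},
    {"dx": 0.055,"dy": -0.28,"dz": -0.38,"rx": 0.0,"ry": 0.0,"rz": 0.0,"grip": 0.0},
    {"dx": 0.045,"dy": -0.23,"dz": -0.41,"rx": 0.0,"ry": 0.0,"rz": 0.0,"grip": 0.0},
  ],
)

```text
t: 6.78
tcp_pos: [557.9, -9.8, 178.0]
eef_rot: [-0.098, 0.995, -0.001, 0.001]
ft_force: [1.0, -2.5, 5.5]
gripper_width: 0.008
```

Run:
```python
from h import *
o=bot.observe();s=bot.snapshot('side')
print(o['t'],o['tcp_pos'],o['ft_force'])
save(s,'s9',(240,100,380,205),5)
```

```text
6.775 [557.92753601  -9.75086873 177.99101124] [ 0.96943204 -2.53842857  5.50165608]
```

View pics/s9.png

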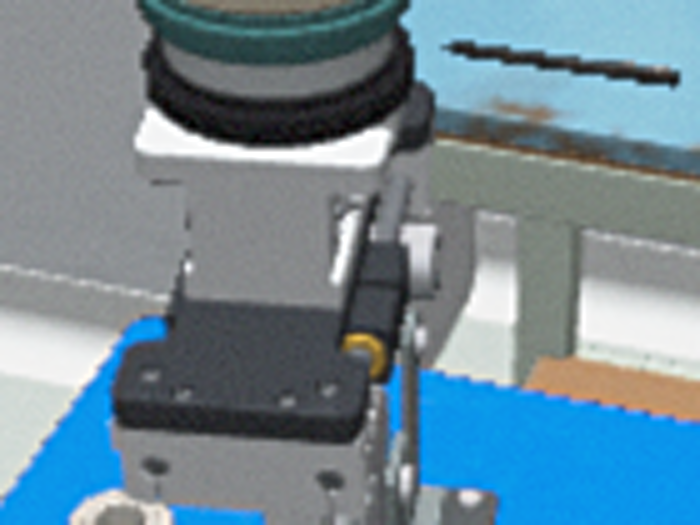

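Call:
carry_out(
  targets=[
    {"dx": 0.03,"dy": -0.12,"dz": -0.43,"rx": 0.0,"ry": 0.0,"rz": 0.0,"grip": 0.0},
    {"dx": 0.02,"dy": -0.1,"dz": -0.45,"rx": 0.0,"ry": 0.0,"rz": 0.0,"grip": 0.0},
    {"dx": 0.01,"dy": -0.07,"dz": -0.4,"rx": 0.0,"ry": 0.0,"rz": 0.0,"grip": 0.0},
  ],
)

```text
t: 7.2
tcp_pos: [560.6, -26.8, 127.2]
eef_rot: [-0.097, 0.995, -0.005, 0.001]
ft_force: [0.9, -14.1, 5.5]
gripper_width: 0.007
```

Run:
```python
from h import *
o=bot.observe();s=bot.snapshot('side')
print(o['t'],o['tcp_pos'],o['ft_force'])
save(s,'s10',(220,150,400,285),4)
```

```text
7.2 [560.58233908 -26.83412753 127.19920079] [  0.92660722 -14.06021555   5.46510826]
```

View pics/s10.png

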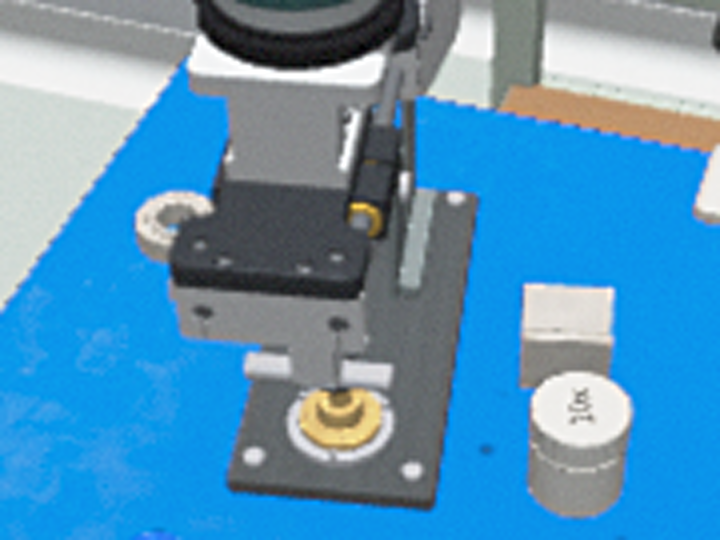

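The fingertip slid off the outer side of the bar (14 N sideways). I back off outward, go up, and re-place it further inward.

Call:
carry_out(
  targets=[
    {"dx": 0.05,"dy": -0.3,"dz": 0.0,"rx": 0.0,"ry": 0.0,"rz": 0.0,"grip": 0.0},
    {"dx": 0.05,"dy": -0.3,"dz": 0.0,"rx": 0.0,"ry": 0.0,"rz": 0.0,"grip": 0.0},
    {"dx": 0.0,"dy": 0.0,"dz": 0.8,"rx": 0.0,"ry": 0.0,"rz": 0.0,"grip": 0.0},
    {"dx": 0.0,"dy": 0.0,"dz": 0.8,"rx": 0.0,"ry": 0.0,"rz": 0.0,"grip": 0.0},
    {"dx": 0.0,"dy": 0.0,"dz": 0.3,"rx": 0.0,"ry": 0.0,"rz": 0.0,"grip": 0.0},
  ],
)

```text
t: 7.88
tcp_pos: [564.5, -42.2, 204.6]
eef_rot: [-0.099, 0.995, 0.0, 0.001]
ft_force: [-0.9, -0.2, -0.4]
gripper_width: 0.007
```

Run:
```python
from h import *
o=bot.observe();s=bot.snapshot('side');t=bot.snapshot('top')
print(o['t'],o['tcp_pos'],o['ft_force'],o['eef_rot'])
save(s,'s11',(220,130,400,265),4);save(t,'t11',(225,130,425,280),4)
for p in(s,t):
  print([(x['centre'],x['p']) for x in bot.spot_point(p,'cross_bar')])
  for th in (.5,.4,.3,.2,.1): 
    h=158*np.cos(th); print(th,np.round(proj(p,[528+.2*h,133-.98*h,75+158*np.sin(th)]),1))
```

```text
7.875 [564.50716321 -42.20425433 204.60204968] [-0.94534403 -0.15923535 -0.35680942] [-9.91215468e-02  9.95074240e-01  7.68164758e-05  1.47283281e-03]
[([299.7, 239.6], 0.79)]
0.5 [300.6 213.7]
0.4 [300.3 222.6]
0.3 [300.1 231.1]
0.2 [300. 239.]
0.1 [300.1 246.3]
[([359.6, 185.1], 0.8)]
0.5 [357.7 182.4]
0.4 [360.  183.1]
0.3 [361.6 183.9]
0.2 [362.5 184.9]
0.1 [362.7 185.9]
```

View pics/s11.png

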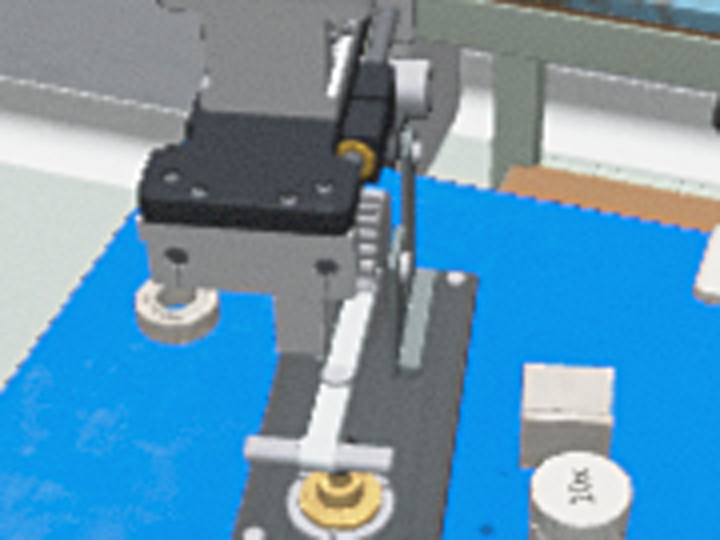

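View pics/t11.png

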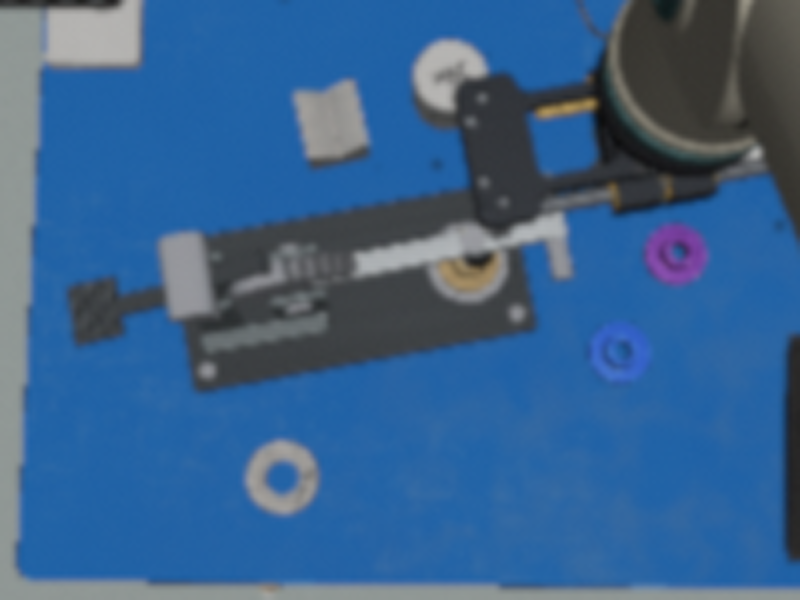

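Call:
carry_out(
  targets=[
    {"dx": -0.14,"dy": 0.6,"dz": 0.0,"rx": 0.0,"ry": 0.0,"rz": 0.0,"grip": 0.0},
    {"dx": 0.0,"dy": 0.0,"dz": -0.7,"rx": 0.0,"ry": 0.0,"rz": 0.0,"grip": 0.0},
    {"dx": 0.0,"dy": 0.0,"dz": -0.7,"rx": 0.0,"ry": 0.0,"rz": 0.0,"grip": 0.0},
    {"dx": 0.0,"dy": 0.0,"dz": -0.3,"rx": 0.0,"ry": 0.0,"rz": 0.0,"grip": 0.0},
  ],
)

```text
t: 8.57
tcp_pos: [556.1, -18.3, 132.3]
eef_rot: [-0.099, 0.995, 0.0, -0.002]
ft_force: [-0.5, -0.2, 0.7]
gripper_width: 0.007
```

Run:
```python
from h import *
o=bot.observe();s=bot.snapshot('side')
print(o['t'],o['tcp_pos'],o['ft_force'])
save(s,'s12',(220,150,400,285),4)
```

```text
8.575 [556.14414324 -18.30524948 132.30104911] [-0.54583502 -0.20581672  0.69112381]
```

View pics/s12.png

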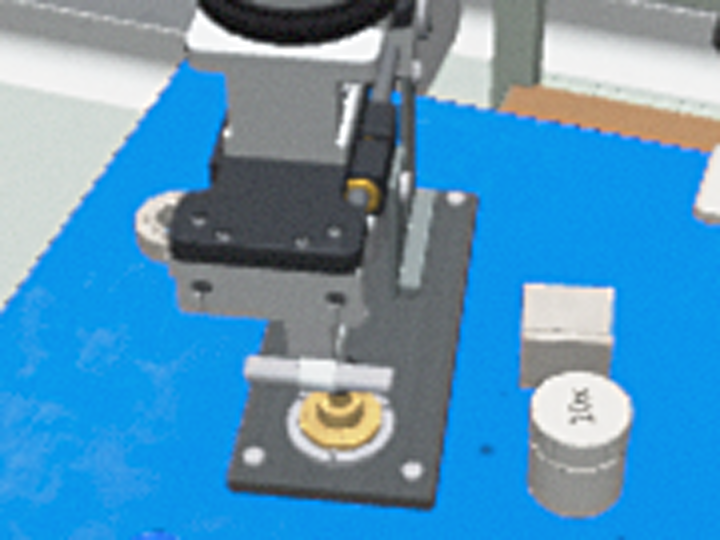

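Run:
```python
from h import *
s=bot.snapshot('side');t=bot.snapshot('top')
for X in ([556,-18,107],[556,-26,107],[559,-20,99],[559,-24,99]):
  for p in (s,): print(X,(np.round(proj(p,X),1)-[220,150])*4)
# best bar position: theta & hinge fit
for u in((299.7,243.5),):
  print(tri([(s,u),(t,(363.2,185.5))]), tri([(s,u),(t,(364.5,185))]))
```

```text
[556, -18, 107] [314.4 352.4]
[556, -26, 107] [307.6 364.8]
[559, -20, 99] [319.6 370. ]
[559, -24, 99] [316.4 376.4]
[559.08231693 -21.46361446  98.0260278 ] [559.95730254 -24.10455718 100.83317592]
```

Call:
carry_out(
  targets=[
    {"dx": 0.06,"dy": -0.06,"dz": -0.1,"rx": 0.0,"ry": 0.0,"rz": 0.0,"grip": 0.0},
    {"dx": 0.0,"dy": -0.02,"dz": -0.15,"rx": 0.0,"ry": 0.0,"rz": 0.0,"grip": 0.0},
    {"dx": 0.0,"dy": -0.01,"dz": -0.15,"rx": 0.0,"ry": 0.0,"rz": 0.0,"grip": 0.0},
  ],
)

```text
t: 9.1
tcp_pos: [561.9, -22.9, 119.5]
eef_rot: [-0.099, 0.995, -0.001, 0.002]
ft_force: [1.7, -1.7, 3.4]
gripper_width: 0.004
```

Run:
```python
from h import *
o=bot.observe();s=bot.snapshot('side')
print(o['t'],o['tcp_pos'],o['ft_force'])
save(s,'s13',(220,150,400,285),4)
```

```text
9.1 [561.8752355  -22.88573063 119.50783982] [ 1.71257376 -1.69932023  3.42952489]
```

View pics/s13.png

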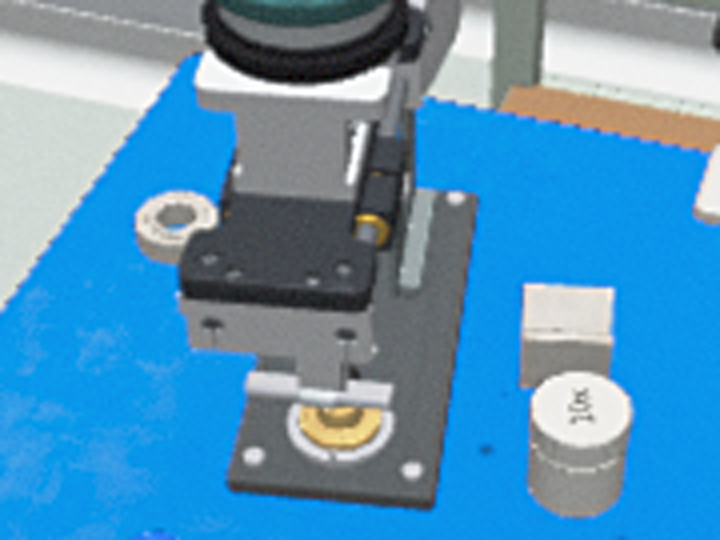

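Call:
carry_out(
  targets=[
    {"dx": 0.0,"dy": 0.03,"dz": -0.15,"rx": 0.0,"ry": 0.0,"rz": 0.0,"grip": 0.0},
    {"dx": 0.0,"dy": 0.0,"dz": -0.12,"rx": 0.0,"ry": 0.0,"rz": 0.0,"grip": 0.0},
  ],
)

```text
t: 9.4
tcp_pos: [561.9, -23.5, 108.4]
eef_rot: [-0.098, 0.995, -0.002, 0.001]
ft_force: [2.3, -7.2, 3.5]
gripper_width: 0.006
```

Call:
carry_out(
  targets=[
    {"dx": 0.0,"dy": 0.0,"dz": -0.08,"rx": 0.0,"ry": 0.0,"rz": 0.0,"grip": 0.0},
  ],
)

```text
t: 9.52
tcp_pos: [562.1, -23.7, 106.0]
eef_rot: [-0.098, 0.995, -0.002, 0.002]
ft_force: [-2.1, -5.8, 27.1]
gripper_width: 0.003
```

Call:
carry_out(
  targets=[
    {"dx": 0.0,"dy": 0.0,"dz": -0.04,"rx": 0.0,"ry": 0.0,"rz": 0.0,"grip": 0.0},
  ],
)

```text
t: 9.65
tcp_pos: [562.1, -23.7, 105.9]
eef_rot: [-0.098, 0.995, -0.002, 0.002]
ft_force: [-3.4, -5.4, 30.2]
gripper_width: 0.005
```

Call:
carry_out(
  targets=[
    {"dx": 0.0,"dy": 0.0,"dz": 0.1,"rx": 0.0,"ry": 0.0,"rz": 0.0,"grip": 0.0},
    {"dx": 0.0,"dy": 0.0,"dz": 0.5,"rx": 0.0,"ry": 0.0,"rz": 0.0,"grip": 0.0},
    {"dx": 0.0,"dy": 0.0,"dz": 1.0,"rx": 0.0,"ry": 0.0,"rz": 0.0,"grip": 0.0},
    {"dx": 0.0,"dy": 0.0,"dz": 1.0,"rx": 0.0,"ry": 0.0,"rz": 0.0,"grip": 0.0},
    {"dx": 0.0,"dy": 0.0,"dz": 1.0,"rx": 0.0,"ry": 0.0,"rz": 0.0,"grip": 0.0},
  ],
)

```text
t: 10.28
tcp_pos: [559.1, -19.8, 247.7]
eef_rot: [-0.099, 0.995, 0.001, -0.001]
ft_force: [0.1, 0.3, -0.7]
gripper_width: 0.004
```

Run:
```python
from h import *
o=bot.observe();s=bot.snapshot('side');t=bot.snapshot('top')
print(o['t'],o['tcp_pos'],o['ft_force'])
save(s,'s14',(220,120,400,255+30),4);save(t,'t14',(225,130,425,280),4)
for p in(s,t):
  for n in('cross_bar','pawl_paddle','clamp_foot'): print(n,[(x['centre'],round(x['p'],2)) for x in bot.spot_point(p,n)][:1])
  for th in (.1,.05,0): 
    h=158*np.cos(th); print(th,np.round(proj(p,[528+.2*h,133-.98*h,75+158*np.sin(th)]),1))
```

```text
10.275 [559.1230441  -19.82222459 247.71424859] [ 0.08720362  0.26028682 -0.73477521]
cross_bar [([301.5, 252.0], 0.91)]
pawl_paddle [([319.2, 154.9], 0.74)]
clamp_foot [([302.6, 249.5], 0.57)]
0.1 [300.1 246.3]
0.05 [300.2 249.7]
0 [300.4 252.8]
cross_bar [([360.6, 189.3], 0.95)]
pawl_paddle [([249.4, 209.0], 0.74)]
clamp_foot [([340.5, 199.6], 0.58)]
0.1 [362.7 185.9]
0.05 [362.5 186.5]
0 [362.2 187.1]
```

View pics/s14.png

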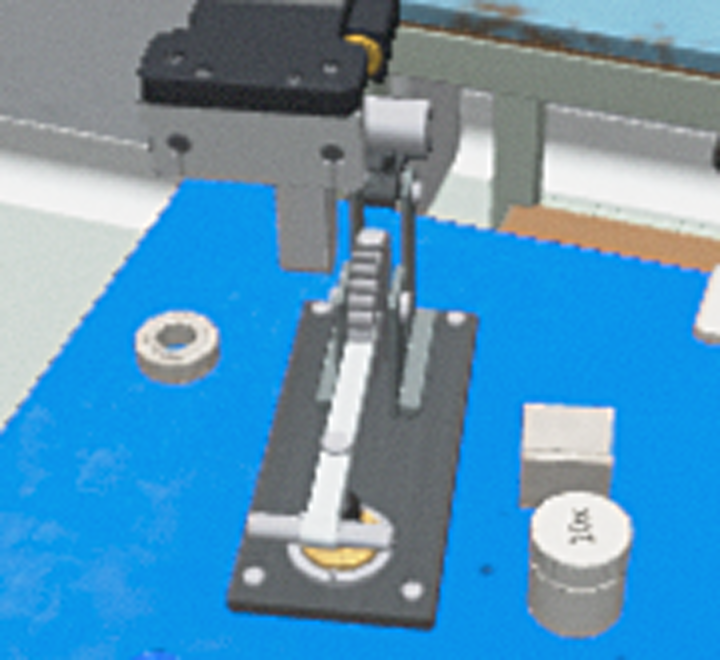

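View pics/t14.png

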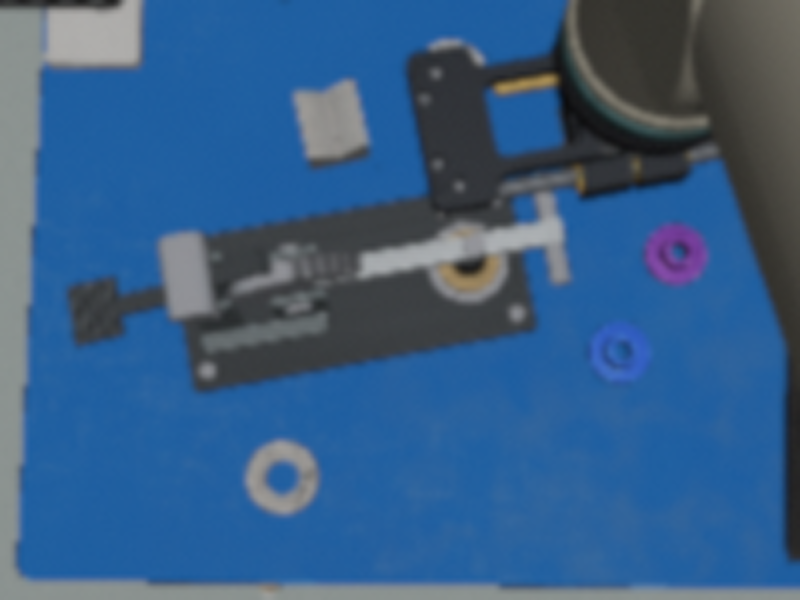

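```bash
python3 -c "
from cell import bot
print(bot.job_done())"
```

```text
the job is handed in; nothing more can be done
None
```

I pressed the pawl's paddle down to its stop (about 16 N), and the pawl stayed tipped free after I let go. I then pushed the arm down by its cross bar until the foot bottomed on the flange with 27–30 N. I withdrew upward and handed the job in at about 10.3 s.

**Slip on the way:** at about 0.15 rad the fingertip slid off the outer side of the bar, with 14 N sideways. I backed off outward, set it back on the bar and finished the push.

**Last checks:**
- **Arm:** the fingertip stood at 81 mm under load, which is the bar's top when level. In the side view the bar sits at row 252–252.5, against 252.8 expected for level, so the arm is within about 0.02 rad of 0. The camera alone cannot settle the 0.025 rad limit, and the contact height and force agree with it.
- **Top view:** the network's bar centre was 2 pixels off the expected column and row. I put that down to calibration.
- **Pawl:** the paddle is at the fully-down position (row 155 in the side view).
- **Flange and loose parts:** the gold flange looks in place in its nest, though I did not measure its tilt. The vee block, ring gauge and can look unmoved in the side view.
- **Gripper:** it is clear of everything, with wrist force near zero.

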